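Space out brittle brain casts and send them into the scanner

ROBOT

A 6-joint arm with a two-finger parallel gripper is mounted at the origin on the work surface. World frame = base frame: x ahead of the robot, y to its left, z up, the work surface at z = 0. Lengths are in m, angles in rad, forces in N, time in s.
With the tool pointing down it reaches from about 0.35 to 0.875 m from the base axis. Payload 4.2 kg.
Tool frame: the origin (TCP) lies on the mounting face of the last link; the fingertips stand 182 mm ahead of it and the grasp point (between the pads) lies 164 mm ahead of it; z points along the fingers, y is the direction in which the jaws open and shut (so a half turn about z gives the same grasp; the last joint's range is limited). The gripper opens to 87 mm and grips with 3 to 60 N. Pads are 19 mm wide; open, the fingers measure 117 mm over their backs; the gripper's body (75 mm by 190 mm) begins 51 mm behind the grasp point.
Start: joints at [-0.901, 0.385, 0.008, 0, -1.194, -0.259], TCP at [0.25, -0.573, 0.405] pointing down, gripper open.
Joint ranges: [-3.14, 3.14], [-1.21, 2.06], [-1.07, 1.41], [-3.16, 2.05], [-2.99, -0.16], [-3.1, 3.1]. Speed limits (rad/s): [2.79, 2.79, 3.14, 3.14, 3.14, 3.14].

INTERFACE

Orientations are given as a 3x3 rotation matrix whose columns are the frame's x, y, z axes.
In Python, from workcell import bot gives the robot as it stands.
- The arm moves only by the tool play_rows, never from a script. Its argument "commands" is a list that holds one entry, the list of rows, each a list of 7 numbers: the shift along the tool's x, y, z in mm, then the turn, a rotation vector about the tool's x, y, z in degrees, then the finger opening in mm, from 0 to 87. A call has 1 to 5 rows; each row is the pose to reach, as a shift and turn from the pose measured when the call began, along the tool's axes at that moment; what a row does not reach only later rows make up. A row lasts 1/10 s, in which the tool goes at most 50 mm and 8.59 degrees, less where a joint would pass 70% of its speed; a pose out of reach is approached as far as the arm can. A call with a gripper value outside its range is refused whole. The fingers move at their own pace and stop on an object; "force" is the grip in N (left out, the last holds). Time passes only in rows, so rows that repeat a pose let the fingers close. It gives the time, the measured TCP pose, the force and the opening at its end, in the units of the state.
- bot.observe(): the state, without advancing time (a new reading comes with each control period).
- bot.get_image(name): name is "scene" or "side" or "wrist"; returns a dict with "frame" (384x512x3 uint8, red, green, blue), "depth" (384x512 float32, m along the optical axis (not along the pixel's ray), 0 where there is no reading), "K" (3x3 intrinsics, pixels), "k1" (the pictures are not rectified: a ray, as slopes to the right and down, at radius r is drawn at 1 + k1 r^2 times it, then the intrinsics apply), "R" (3x3) and "t" (3): a world point X has camera coordinates R X + t. Camera axes: x right, y down, z forward; pixel columns grow to the right and rows downward; lengths in m; the calibration is good to about 2 mm. A picture is of the moment at which its call begins.
- bot.hand_in(): hands the job in, once; it reports no verdict.
The state is a dict: "clock": time; "joint_pos": joint angles; "qd": joint speeds; "effort": joint torques, N m; "tool_pos": TCP position; "ee_rot": TCP orientation; "contact_force": force on the tool from outside, world axes, zero at the start; "torque": the same for the moment, N m; "finger_gap": opening from 0.0 (shut) to 1.0 (fully open).
Only numpy, scipy, OpenCV 4.12 (cv2) and the standard library are available. Lean on these libraries where they do the work, as an engineer would, in place of code of your own. Each camera call takes 0.05 s, during which the arm holds its last target.

TASK

The three brain casts stand bunched together on the scanner's sliding plate. Slide them apart where they are, until there are at least 4 cm clear between any two of their bases and all stand wholly on the plate; then push the plate by its tab fully home under the scanner head, the casts still spaced out. The casts are brittle: only ever a light touch (under 12 N), no lifting or tipping, no knocking them together, and leave the jar, mug and meter where they are.

Things in the scene. Friction and masses are not known exactly. Their poses are not given: they have to be found in the camera images.
- cast0: Brittle cast: pinkish-red brain, 46 mm diameter (sides upright 19 to 44 mm above the underside), centred on a round black base 80 mm in diameter, 12 thick; 62 mm high in all, 0.2 to 0.4 kg, slides with 1 to 4 N. Origin: centre of the underside. The 3 casts start in a close triangle, bases 3 to 16 mm apart; between the brains, above the bases, 50 mm is free. Over 12 N breaks it: push slowly, do not grip.
- cast1: Another cast, the same as cast0 in every way; origin: centre of the underside of its base.
- cast2: Another cast, the same as cast0 in every way; origin: centre of the underside of its base.
- plate_mid (a point): Centre of the top face of the scanner's sliding grey plate, 300 x 300 mm, flat and without a rim, 10 mm thick, its top 30 mm above the table. Moves with the plate. z up, x and y along its sides; it slides home towards its -y. Stiff to slide (about 6 N), so pushing casts does not shift it.
- tab_top (a point): Middle of the top edge of the upright aluminium tab along the plate's trailing (+y) edge: 90 mm long (x of the plate), 14 mm thick (y), rising 50 mm above the plate's top face, 80 mm above the table; its centre lies 143 mm from the plate's centre. Axes as plate_mid. Push it towards -y of the plate, or pinch it from above; both take about 6 to 10 N.
- carriage (a joint): Travel of the plate in m: 0 to 0.015 at the start (pulled out), 0.160 fully home against its stop; grows as the plate slides towards -y of its frame. It stays where it is left.
- head_under (a point): Fixed point on the underside of the scanner head, 135 mm above the table, above the line along which the plate's centre travels; axes as plate_mid. The head is a blue arm 56 mm wide (y), top at 180 mm, reaching 40 mm to -x and 230 mm to +x of this point, where a white column carries it. At the start it lies 195 to 210 mm to -y of the plate centre, clear of the plate.
- jar: Bystander: amber jar, 64 mm in diameter, 100 mm high, on the table; origin at the centre of its underside. Leave alone.
- mug: Bystander: white mug, 80 mm in diameter, 90 mm high, handle at +y; origin at the centre of its underside. Leave alone.
- meter: Bystander: grey hand meter 160 x 80 x 35 mm lying on the table (a dial on it reaches 43 mm); origin at the centre of its underside. Leave alone.

How it is judged:
By the outcome, as a careful person would: the job done as asked, in the order asked, and still so for the second after the job is handed in, with the robot touching nothing.
It also fails if it takes over 61 s, if anything falls off the work surface, if the arm or the gripper's body presses on something with over 40 N, if the wrist force passes 120 N, or if a joint passes its speed limit or range.

## Working session

There is one attempt and no reset: what is moved stays moved. The work goes in short steps, Python scripts to look and compute and a tool call to move; the robot and the scene stay as the last step left them, time stands still between calls to the robot, and variables do not carry over. Pictures are saved under pics/ and viewed, and the job is handed in when it is done.

Besides the shell and the picture viewer there is one more tool, called by a JSON object that holds its "method" and its "body". play_rows: Moves the arm, as the interface text tells. Its arguments: {"type":"object","properties":{"commands":{"type":"array"},"force":{"type":"number"}},"required":["commands"]}

```bash
ls; mkdir -p pics
python3 - <<'E'
from workcell import bot
import cv2,numpy as np
s=bot.observe();print(s)
for n in ["scene","side"]:
    g=bot.get_image(n);cv2.imwrite(f"pics/{n}0.png",g["frame"][:,:,::-1]);print(n,g["K"],g["k1"],g["R"],g["t"])
    np.savez(f"pics/{n}0.npz",**g)
E
```

```text
pics
{'clock': 0.0, 'joint_pos': array([-9.01406780e-01,  3.85557647e-01,  6.63667351e-03, -5.12295328e-04,
       -1.19395331e+00, -2.58576314e-01]), 'qd': array([ 0.00302733,  0.0003076 ,  0.00037167,  0.00035637, -0.00013934,
        0.00066188]), 'effort': array([ 2.94699230e-04, -3.90667641e+01,  1.87401670e+01,  4.21954751e+00,
        1.09990223e-02, -2.01353300e-04]), 'tool_pos': array([ 0.24954005, -0.57280583,  0.40366077]), 'ee_rot': array([[-9.16871792e-01, -3.99180759e-01, -9.15806316e-04],
       [-3.99181804e-01,  9.16869774e-01,  1.92507607e-03],
       [ 7.12218010e-05,  2.13062117e-03, -9.99997728e-01]]), 'contact_force': array([1.03266373, 0.02296985, 0.35247692]), 'torque': array([ 0.00732976,  0.01335142, -0.02428709]), 'finger_gap': 1.0000435792702842}
scene [[372.45354091   0.         258.10987215]
 [  0.         372.45354091 184.50171607]
 [  0.           0.           1.        ]] 0.028302831281594828 [[-0.66057136  0.7507489  -0.00464455]
 [ 0.60467246  0.52835397 -0.59599774]
 [-0.44499068 -0.39650747 -0.80297268]] [ 0.37590387 -0.26748587  1.55724589]
side [[378.81892173   0.         255.16067102]
 [  0.         378.81892173 190.801195  ]
 [  0.           0.           1.        ]] -0.025843836400399438 [[-0.811204   -0.58473123 -0.00612061]
 [-0.41350453  0.58099739 -0.70103925]
 [ 0.4134756  -0.56615495 -0.71309642]] [0.41996314 0.3221977  1.01989989]
```

View pics/scene0.png

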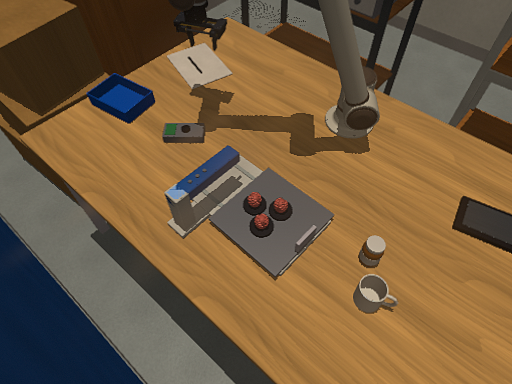

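View pics/side0.png

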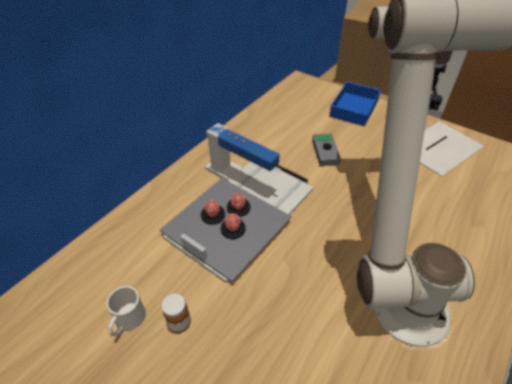

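```bash
cat > h.py <<'E'
import numpy as np,cv2
def rays(g,uv):
    K=g["K"];k1=float(g["k1"]);uv=np.asarray(uv,float).reshape(-1,2)
    s=cv2.undistortPoints(uv.reshape(-1,1,2),K,np.array([k1,0,0,0,0.])).reshape(-1,2)
    d=np.c_[s,np.ones(len(s))]@g["R"]; o=-g["R"].T@g["t"]
    return o,d
def onz(g,uv,z):
    o,d=rays(g,uv); return o+d*((z-o[2])/d[:,2])[:,None]
def proj(g,X):
    X=np.asarray(X,float).reshape(-1,3)@g["R"].T+g["t"]; s=X[:,:2]/X[:,2:]; r2=(s**2).sum(1,keepdims=True)
    s=s*(1+float(g["k1"])*r2); return s*np.diag(g["K"])[:2]+g["K"][:2,2]
def tri(gs,uvs):
    A=0;b=0
    for g,uv in zip(gs,uvs):
        o,d=rays(g,uv);d=d[0]/np.linalg.norm(d[0]);P=np.eye(3)-np.outer(d,d);A=A+P;b=b+P@o
    return np.linalg.solve(A,b)
def reds(g,amin=20):
    f=g["frame"];hsv=cv2.cvtColor(f,cv2.COLOR_RGB2HSV)
    m=(((hsv[...,0]<8)|(hsv[...,0]>170))&(hsv[...,1]>110)&(hsv[...,2]>60)).astype(np.uint8)
    m=cv2.morphologyEx(m,cv2.MORPH_CLOSE,np.ones((3,3)))
    n,l,st,c=cv2.connectedComponentsWithStats(m)
    return [(c[i],st[i,4],st[i,:4]) for i in range(1,n) if st[i,4]>amin],m
E
python3 - <<'E'
from h import *
G={n:dict(np.load(f"pics/{n}0.npz")) for n in["scene","side"]}
for n,g in G.items():
    r,m=reds(g)
    for c,a,st in r: print(n,c.round(1),a,st,onz(g,c,0.03+0.036).round(4))
    f=g["frame"].astype(int); hsv=cv2.cvtColor(g["frame"],cv2.COLOR_RGB2HSV)
    # plate mask: low sat grey in region, use seed
    pm=((hsv[...,1]<60)&(hsv[...,2]>50)&(hsv[...,2]<130)).astype(np.uint8)
    nn,l,st,c=cv2.connectedComponentsWithStats(pm)
    seed={"scene":(300,215),"side":(260,222)}[n]; 
    print(f[seed[1],seed[0]],hsv[seed[1],seed[0]])
    k=l[seed[1],seed[0]]; mm=(l==k).astype(np.uint8); print(k,st[k])
    cs,_=cv2.findContours(mm,cv2.RETR_EXTERNAL,cv2.CHAIN_APPROX_NONE);c=max(cs,key=cv2.contourArea)
    W=onz(g,c.reshape(-1,2),0.03)[:,:2]; rect=cv2.minAreaRect((W*1000).astype(np.float32)); print(rect,cv2.boxPoints(rect).round(0).tolist())
    im=g["frame"][:,:,::-1].copy(); im[mm>0]=(0,255,0); im[m>0]=(255,0,0)
    x,y={"scene":(150,120),"side":(140,100)}[n]
    cv2.imwrite(f"pics/{n}_m.png",np.hstack([cv2.resize(q[y:y+170,x:x+190],None,fx=2,fy=2) for q in (im,g["frame"][:,:,::-1])]))
E
```

```text
scene [254.2 198.9] 165 [247 192  15  15] [[ 0.5877 -0.0008  0.066 ]]
scene [280.3 204.8] 167 [273 198  15  15] [[0.5485 0.0799 0.066 ]]
scene [261.1 220.8] 178 [254 214  15  15] [[0.6362 0.0722 0.066 ]]
[96 91 85] [16 29 96]
115 [ 188  155  146  122 6686]
((590.8896484375, 12.543991088867188), (434.9862060546875, 314.88018798828125), 88.34678649902344) [[427.0, -200.0], [742.0, -209.0], [755.0, 225.0], [440.0, 234.0]]
side [237.7 201.6] 175 [231 194  15  16] [[0.5855 0.0013 0.066 ]]
side [211.9 208.7] 181 [205 201  16  16] [[0.633  0.0725 0.066 ]]
side [232.4 221.8] 217 [225 212  16  19] [[0.5469 0.0773 0.066 ]]
[127 124 125] [170   6 127]
29 [   0  131  307  165 6974]
((679.8864135742188, 160.06414794921875), (517.3549194335938, 926.9475708007812), 1.7213455438613892) [[407.0, 616.0], [435.0, -311.0], [952.0, -295.0], [925.0, 631.0]]
```

View pics/scene_m.png

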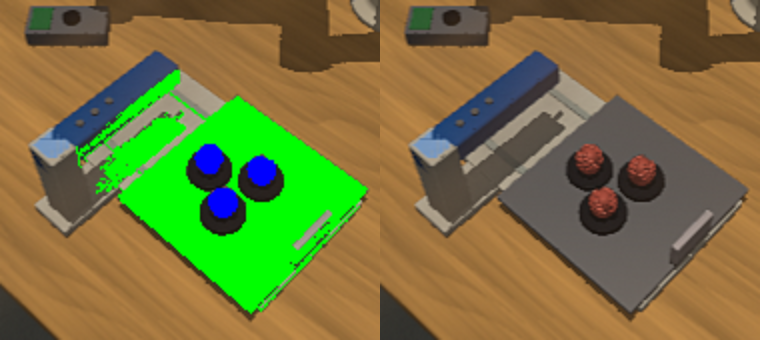

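View pics/side_m.png

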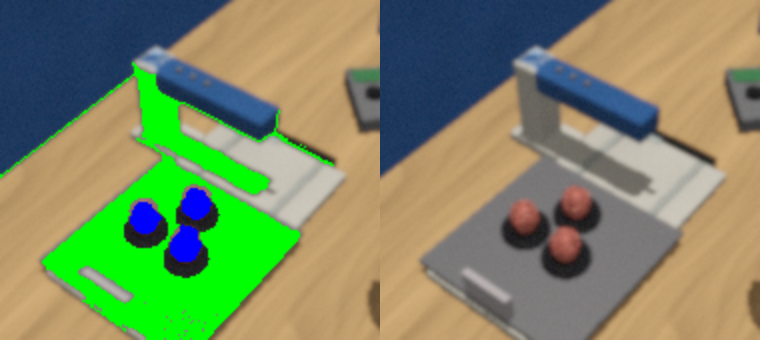

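```bash
cat >> h.py <<'E'
def cloud(g):
    z=g["depth"];H,Wd=z.shape
    v,u=np.mgrid[:H,:Wd]
    s=cv2.undistortPoints(np.c_[u.ravel(),v.ravel()].astype(float).reshape(-1,1,2),g["K"],np.array([float(g["k1"]),0,0,0,0.])).reshape(-1,2)
    X=np.c_[s,np.ones(len(s))]*z.reshape(-1,1)
    return ((X-g["t"])@g["R"]).reshape(H,Wd,3)
def plate(g):
    P=cloud(g);hsv=cv2.cvtColor(g["frame"],cv2.COLOR_RGB2HSV)
    m=(abs(P[...,2]-0.03)<0.009)&(hsv[...,1]<60)&(hsv[...,2]<150)&(abs(P[...,0]-.6)<.25)&(abs(P[...,1])<.3)
    m=cv2.morphologyEx(m.astype(np.uint8),cv2.MORPH_OPEN,np.ones((5,5)))
    cs,_=cv2.findContours(m,cv2.RETR_EXTERNAL,cv2.CHAIN_APPROX_NONE);c=max(cs,key=cv2.contourArea)
    W=onz(g,c.reshape(-1,2),0.03)[:,:2]; r=cv2.minAreaRect((W*1000).astype(np.float32))
    return r,cv2.boxPoints(r),m
E
python3 - <<'E'
from h import *
G={n:dict(np.load(f"pics/{n}0.npz")) for n in["scene","side"]}
for n,g in G.items():
    r,b,m=plate(g);print(n,r,b.round(0).tolist(),m.sum())
    P=cloud(g)
    # tab: z .05-.09 , x .5-.7, y>.12
    t=(P[...,2]>.06)&(P[...,2]<.095)&(abs(P[...,0]-.6)<.1)&(abs(P[...,1]-.2)<.06)
    q=P[t];print("tab",len(q),q.mean(0).round(4),np.percentile(q[:,:2],[3,97],axis=0).round(3))
    t=(P[...,2]>.165)&(P[...,2]<.2)&(abs(P[...,0]-.65)<.25)&(abs(P[...,1]+.2)<.15)
    q=P[t];print("head",len(q),cv2.minAreaRect((q[:,:2]*1000).astype(np.float32)),np.median(q[:,2]))
    for nm,z0,z1,xr,yr in [("bys",.06,.11,(.3,.9),(.27,.55)),("met",.025,.05,(.3,.9),(-.6,-.25))]:
        t=(P[...,2]>z0)&(P[...,2]<z1)&(P[...,0]>xr[0])&(P[...,0]<xr[1])&(P[...,1]>yr[0])&(P[...,1]<yr[1])
        nn,l,st,c=cv2.connectedComponentsWithStats(t.astype(np.uint8))
        for i in range(1,nn):
            if st[i,4]>20:q=P[l==i];print(nm,st[i,4],q.min(0).round(3),q.max(0).round(3))
E
```

```text
scene ((584.7794189453125, 70.72505187988281), (303.48394775390625, 299.2452697753906), 88.28839111328125) [[431.0, -76.0], [730.0, -85.0], [739.0, 218.0], [440.0, 227.0]] 5230
tab 164 [0.5922 0.2156 0.0769] [[0.547 0.208]
 [0.632 0.222]]
head 1400 ((673.171630859375, -135.40591430664062), (62.88167953491211, 272.6984558105469), 87.24543762207031) 0.17969763520137177
bys 423 [0.459 0.36  0.06 ] [0.519 0.422 0.106]
bys 439 [0.563 0.416 0.06 ] [0.645 0.529 0.095]
met 653 [ 0.427 -0.533  0.025] [ 0.59  -0.364  0.048]
side ((580.194580078125, 69.33910369873047), (304.0224304199219, 299.752685546875), 88.15131378173828) [[425.0, -78.0], [725.0, -87.0], [735.0, 216.0], [435.0, 226.0]] 5134
tab 203 [0.5829 0.2132 0.0759] [[0.542 0.205]
 [0.628 0.219]]
head 1095 ((668.667236328125, -141.55419921875), (65.68975067138672, 270.4322509765625), 88.20098876953125) 0.18068092301813285
bys 570 [0.561 0.415 0.06 ] [0.644 0.524 0.094]
bys 613 [0.453 0.36  0.061] [0.513 0.422 0.104]
met 599 [ 0.425 -0.535  0.025] [ 0.583 -0.365  0.049]
met 75 [ 0.472 -0.264  0.025] [ 0.604 -0.25   0.033]
```

{"method": "play_rows", "body": {"commands": [[[-35, 28, 0, 0, 0, -8, 0], [-70, 56, 0, 0, 0, -16, 0], [-105, 83, 0, 0, 0, -24, 0], [-140, 110, 0, 0, 0, -32, 0], [-175, 138, 0, 0, 0, -40, 0]]], "force": 10}}

```text
clock: 0.6
tool_pos: [0.3553, -0.3748, 0.4037]
ee_rot: [[-0.441, -0.898, -0.001], [-0.898, 0.441, 0.002], [-0.001, 0.002, -1.0]]
contact_force: [1.6, 0.7, 0.7]
finger_gap: 0.631
```

```bash
cat >> h.py <<'E'
# plate frame from the first look
PC=np.array([.5825,.070,.03]);a=np.radians(-1.75);PR=np.array([[np.cos(a),-np.sin(a),0],[np.sin(a),np.cos(a),0],[0,0,1]])
def go(s,px,py,ztip,yaw=True):
    R=s["ee_rot"];tgt=PC+PR@np.array([px,py,0]);tgt[2]=ztip+.182
    d=R.T@(tgt-s["tool_pos"])*1000
    from scipy.spatial.transform import Rotation as Ro
    T=np.c_[-PR[:,1],-PR[:,0],[0,0,-1]]
    rv=Ro.from_matrix(R.T@T).as_rotvec(degrees=True)
    return d.round(1),rv.round(2)
def where(s):
    p=PR.T@(s["tool_pos"]-PC);return (p[:2]*1000).round(1),round((s["tool_pos"][2]-.182)*1000,1)
E
python3 -c "
from h import *;from workcell import bot
s=bot.observe();print(s['clock'],where(s),go(s,.0085,-.018,.2),s['joint_pos'].round(2),s['finger_gap'],s['contact_force'])"
```

```text
0.6 (array([-213.5, -451.6]), np.float64(221.7)) (array([-486.5,  -23. ,   22.3]), array([  0.11,   0.1 , -24.41])) [-0.5   0.2  -0.26 -0.   -1.12  0.04] 0.6311525713609892 [1.55752459 0.69799457 0.686897  ]
```

{"method": "play_rows", "body": {"commands": [[[-48, -2, 0, 0, 0, -8, 0], [-96, -5, 0, 0, 0, -16, 0], [-144, -7, 0, 0, 0, -24.4, 0], [-192, -9, 0, 0, 0, -24.4, 0], [-240, -11, 0, 0, 0, -24.4, 0]]]}}

```text
clock: 1.1
tool_pos: [0.4714, -0.1623, 0.4038]
ee_rot: [[-0.031, -1.0, -0.002], [-1.0, 0.031, 0.002], [-0.002, 0.002, -1.0]]
contact_force: [0.4, -0.2, 0.6]
finger_gap: 0.172
```

```bash
python3 -c "
from h import *;from workcell import bot
s=bot.observe();print(s['clock'],where(s),go(s,.0085,-.018,.2),s['joint_pos'].round(2),s['finger_gap'],s['contact_force'])"
```

```text
1.1 (array([-104. , -235.6]), np.float64(221.8)) (array([-217.6, -112.5,   22.1]), array([ 0.1 ,  0.13, -0.01])) [-0.01  0.17 -0.29 -0.   -1.11 -0.02] 0.17208943492124767 [ 0.40288951 -0.17277938  0.62662096]
```

{"method": "play_rows", "body": {"commands": [[[-43, -22, 4, 0.1, 0.1, 0, 0], [-87, -45, 8, 0.1, 0.1, 0, 0], [-130, -67, 12, 0.1, 0.1, 0, 0], [-175, -90, 17, 0.1, 0.1, 0, 0], [-217.6, -112.5, 22, 0.1, 0.1, 0, 0]]]}}

```text
clock: 1.6
tool_pos: [0.5909, 0.0538, 0.3817]
ee_rot: [[-0.03, -1.0, -0.001], [-1.0, 0.03, 0.0], [-0.0, 0.001, -1.0]]
contact_force: [1.0, -1.0, 0.2]
finger_gap: 0.001
```

{"method": "play_rows", "body": {"commands": [[[0, 0, 0, 0, 0, 0, 0], [0, 0, 0, 0, 0, 0, 0]]]}}

```text
clock: 1.8
tool_pos: [0.5912, 0.0551, 0.3804]
ee_rot: [[-0.028, -1.0, -0.003], [-1.0, 0.028, -0.0], [0.0, 0.003, -1.0]]
contact_force: [-0.4, -0.8, -0.6]
finger_gap: 0.007
```

Run:
```python
from h import *;from workcell import bot
s=bot.observe();print(s['clock'],where(s),go(s,.0085,-.018,.12),s['joint_pos'].round(2),s['finger_gap'],s['contact_force'])
for n in ["wrist","side"]:
    g=bot.get_image(n);np.savez(f"pics/{n}1.npz",**g);cv2.imwrite(f"pics/{n}1.png",g["frame"][:,:,::-1])
```

```text
1.8 (array([  9.1, -14.6]), np.float64(198.4)) (array([ 3.3,  0.4, 78.4]), array([ 0.17, -0.02,  0.13])) [ 0.37  0.35 -0.11 -0.   -1.12 -0.39] 0.006537165515234088 [-0.40979924 -0.7632969  -0.64999911]
```

View pics/wrist1.png

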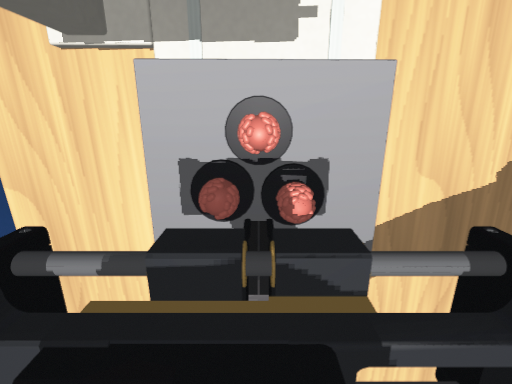

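View pics/side1.png

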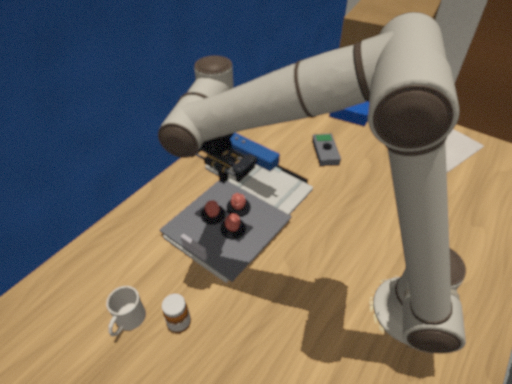

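```bash
cat >> h.py <<'E'
def wcasts(g,z=.03+.045):
    r,m=reds(g,300); out=[]
    for c,a,st in r:
        X=onz(g,c,z)[0]; out.append(((PR.T@(X-PC))[:2]*1000).round(1).tolist()+[int(a)]+[c.round(0).tolist()])
    return out
E
python3 - <<'E'
from h import *
g=dict(np.load("pics/wrist1.npz"))
print(g["R"].round(3),g["t"].round(3),(-g["R"].T@g["t"]).round(3))
print(wcasts(g))
f=g["frame"];hsv=cv2.cvtColor(f,cv2.COLOR_RGB2HSV)
# plate edge rows/cols visible
for uv in [(137,60),(394,60),(152,232),(376,240)]: print(uv,((PR.T@(onz(g,uv,.03)[0]-PC))*1000).round(1))
# base circles: dark mask
m=((f.max(2)<45)).astype(np.uint8); m[222:]=0
cs,_=cv2.findContours(m,cv2.RETR_EXTERNAL,cv2.CHAIN_APPROX_NONE)
for c in cs:
    if cv2.contourArea(c)>500: print(cv2.minEnclosingCircle(c))
for cc in [(258.5,130)]: print(((PR.T@(onz(g,cc,.042)[0]-PC))*1000).round(1))
cv2.imwrite("pics/w1crop.png",cv2.resize(f[80:310,130:390,::-1],None,fx=2.5,fy=2.5))
print(proj(g,bot.observe()["tool_pos"]) if 0 else "")
E
```

```text
[[-1.     0.028  0.004]
 [ 0.028  0.96   0.279]
 [ 0.004  0.279 -0.96 ]] [ 0.587 -0.095  0.349] [ 0.588 -0.022  0.359]
[[6.6, -73.4, 1300, [258.0, 132.0]], [51.0, -1.7, 1285, [219.0, 198.0]], [-35.1, 3.2, 1283, [295.0, 202.0]]]
(137, 60) [ 143.3 -149.9   -0. ]
(394, 60) [-146.2 -150.8   -0. ]
(152, 232) [149.2  60.8  -0. ]
(376, 240) [-153.9   72.4   -0. ]
((283.0, 201.0), 42.94192123413086)
((221.70828247070312, 190.67787170410156), 31.80024528503418)
[  6.5 -74.   12. ]
```

View pics/w1crop.png

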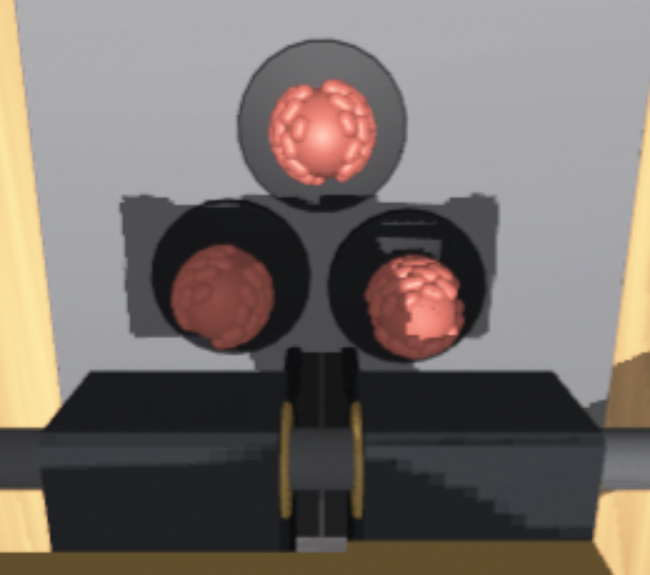

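Run:
```python
from h import *
g=dict(np.load("pics/wrist1.npz"))
for cc in [(258,130),(222.4,190.4),(293.2,194)]: print(((PR.T@(onz(g,cc,.042)[0]-PC))*1000).round(1))
for n in ["scene","side"]:
    g=dict(np.load(f"pics/{n}0.npz"));_,b,_=plate(g);c=np.r_[b.mean(0)/1000,.03]
    f=g["frame"];r,m=reds(g)
    d=((f.max(2)<62)|(m>0)).astype(np.uint8)
    P=onz(g,[[u,v] for v in range(384) for u in range(512)],.042).reshape(384,512,3)
    d[(abs(P[...,0]-.59)>.1)|(abs(P[...,1]-.05)>.1)]=0
    nn,l,st,cc=cv2.connectedComponentsWithStats(d)
    for i in range(1,nn):
        if st[i,4]>100: print(n,st[i],((PR.T@(onz(g,st[i,:2]+st[i,2:4]/2-.5,.04)[0]-c))*1000).round(1))
```

```text
[  7.1 -74.   12. ]
[51.  -0.9 12. ]
[-36.9   3.6  12. ]
scene [243 192  31  46 855] [ 29.2 -31.4  10. ]
scene [269 198  23  23 411] [-36.9   7.8  10. ]
side [221 194  29  45 778] [ -9.5 -32.4  10. ]
side [201 201  24  23 390] [59.  -1.6 10. ]
```

{"method": "play_rows", "body": {"commands": [[[7, 1.6, 15, 0.15, 0, 0.1, 0], [7, 1.6, 40, 0.15, 0, 0.1, 0], [7, 1.6, 65, 0.15, 0, 0.1, 0], [7, 1.6, 85, 0.15, 0, 0.1, 0], [7, 1.6, 95, 0.15, 0, 0.1, 0]]]}}

```text
clock: 2.4
tool_pos: [0.5875, 0.0447, 0.285]
ee_rot: [[-0.035, -0.999, -0.002], [-0.999, 0.035, -0.001], [0.001, 0.002, -1.0]]
contact_force: [-0.4, -0.1, 0.4]
finger_gap: 0.002
```

{"method": "play_rows", "body": {"commands": [[[0, 0, 2, 0, 0, 0, 0]]]}}

```text
clock: 2.5
tool_pos: [0.5871, 0.0437, 0.2825]
ee_rot: [[-0.036, -0.999, -0.003], [-0.999, 0.036, -0.001], [0.001, 0.003, -1.0]]
contact_force: [-0.2, 0.3, 0.3]
finger_gap: 0.007
```

Run:
```python
from h import *;from workcell import bot
s=bot.observe();print(s['clock'],where(s),go(s,.0075,-.022,.053),s['contact_force'])
g=bot.get_image("wrist");np.savez(f"pics/wrist2.npz",**g);cv2.imwrite(f"pics/wrist2.png",g["frame"][:,:,::-1])
```

```text
2.5 (array([  5.4, -26.2]), np.float64(100.5)) (array([-4.2, -2.2, 47.5]), array([ 0.18, -0.07, -0.31])) [-0.16441721  0.27600833  0.31023177]
```

View pics/wrist2.png

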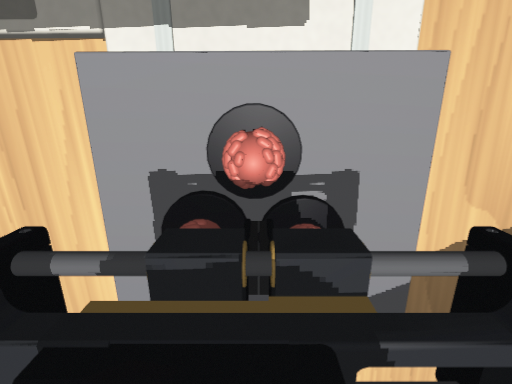

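Run:
```python
from h import *;from workcell import bot
for i in range(3):
    s=bot.observe();print(s['clock'],where(s),go(s,.0075,-.022,.053),s['contact_force'].round(2),s['qd'].round(3))
    bot.get_image("side")
```

```text
2.55 (array([  5.4, -26.2]), np.float64(100.7)) (array([-4.2, -2.2, 47.7]), array([ 0.17, -0.07, -0.32])) [-0.4   0.17  0.79] [ 0.007 -0.013  0.021  0.002 -0.011  0.   ]
2.6 (array([  5.8, -25.8]), np.float64(101.5)) (array([-3.9, -1.8, 48.5]), array([ 0.08, -0.04, -0.29])) [0.6  0.   0.78] [ 0.005 -0.012  0.022  0.006  0.001  0.   ]
2.65 (array([  6. , -25.6]), np.float64(102.1)) (array([-3.6, -1.5, 49.1]), array([ 0.  , -0.02, -0.27])) [ 0.68 -0.53  0.42] [ 0.005 -0.007  0.012  0.001  0.002  0.   ]
```

{"method": "play_rows", "body": {"commands": [[[-3.5, -1.5, 8, 0, 0, -0.3, 0], [-3.5, -1.5, 20, 0, 0, -0.3, 0], [-3.5, -1.5, 32, 0, 0, -0.3, 0], [-3.5, -1.5, 41, 0, 0, -0.3, 0], [-3.5, -1.5, 45, 0, 0, -0.3, 0]]]}}

```text
clock: 3.2
tool_pos: [0.5891, 0.0478, 0.2374]
ee_rot: [[-0.03, -1.0, -0.002], [-1.0, 0.03, -0.001], [0.001, 0.002, -1.0]]
contact_force: [0.1, 0.7, -0.6]
finger_gap: 0.001
```

{"method": "play_rows", "body": {"commands": [[[0, 0, 2, 0, 0, 0, 0], [0, 0, 2, 0, 0, 0, 0]]]}}

```text
clock: 3.4
tool_pos: [0.589, 0.0478, 0.2348]
ee_rot: [[-0.03, -1.0, -0.004], [-1.0, 0.03, -0.001], [0.002, 0.004, -1.0]]
contact_force: [-0.3, -0.1, 0.6]
finger_gap: 0.002
```

```bash
cat > look.py <<'E'
from h import *;from workcell import bot;import sys
s=bot.observe();print(s['clock'],where(s),s['contact_force'].round(2),"to",go(s,*[float(v) for v in sys.argv[2:5]]) if len(sys.argv)>4 else "")
if len(sys.argv)>1 and sys.argv[1]!="-":
    g=bot.get_image("wrist");cv2.imwrite(f"pics/{sys.argv[1]}.png",g["frame"][:,:,::-1]);print(wcasts(g)); np.savez(f"pics/{sys.argv[1]}.npz",**g)
E
python3 look.py w3 .0075 -.022 .053
```

```text
3.4 (array([  7.1, -22. ]), np.float64(52.8)) [-0.27 -0.06  0.59] to (array([ 0. , -0.4, -0.2]), array([ 0.2 , -0.09,  0.04]))
[[6.9, -73.9, 5169, [255.0, 165.0]]]
```

View pics/w3.png

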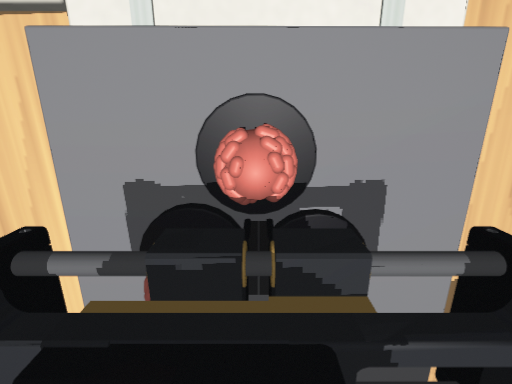

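{"method": "play_rows", "body": {"commands": [[[4, 0, 0, 0, 0, 0, 0], [8, 0, 0, 0, 0, 0, 0], [12, 0, 0, 0, 0, 0, 0], [14, 0, 0, 0, 0, 0, 0], [16, 0, 0, 0, 0, 0, 0]]]}}

```text
clock: 3.95
tool_pos: [0.5887, 0.0315, 0.2354]
ee_rot: [[-0.03, -1.0, -0.002], [-1.0, 0.03, -0.001], [0.001, 0.002, -1.0]]
contact_force: [-0.2, 2.0, 0.1]
finger_gap: 0.006
```

{"method": "play_rows", "body": {"commands": [[[2, 0, 0, 0, 0, 0, 0], [4, 0, 0, 0, 0, 0, 0], [6, 0, 0, 0, 0, 0, 0], [8, 0, 0, 0, 0, 0, 0], [10, 0, 0, 0, 0, 0, 0]]]}}

```text
clock: 4.45
tool_pos: [0.5884, 0.0215, 0.2355]
ee_rot: [[-0.03, -1.0, -0.002], [-1.0, 0.03, -0.001], [0.001, 0.002, -1.0]]
contact_force: [1.4, 2.1, -0.4]
finger_gap: 0.003
```

```bash
python3 look.py w4 .0075 -.0655 .053
```

```text
4.45 (array([  7.4, -48.3]), np.float64(53.5)) [ 1.43  2.13 -0.35] to (array([17.2, -0.1,  0.5]), array([ 0.11, -0.05,  0.04]))
[[6.2, -84.8, 4993, [258.0, 192.0]]]
```

{"method": "play_rows", "body": {"commands": [[[3, 0, 0, 0, 0, 0, 0], [6, 0, 0, 0, 0, 0, 0], [9, 0, 0, 0, 0, 0, 0], [11.5, 0, 0, 0, 0, 0, 0], [13.5, 0, 0, 0, 0, 0, 0]]]}}

```text
clock: 5.0
tool_pos: [0.5879, 0.0074, 0.2355]
ee_rot: [[-0.03, -1.0, -0.002], [-1.0, 0.03, -0.001], [0.001, 0.002, -1.0]]
contact_force: [-0.4, 1.4, -0.7]
finger_gap: 0.004
```

```bash
python3 look.py w5 .0075 -.022 .053
```

```text
5.0 (array([  7.3, -62.4]), np.float64(53.5)) [-0.41  1.37 -0.65] to (array([-40.4,  -0.2,   0.5]), array([ 0.12, -0.06,  0.01]))
[[5.4, -98.8, 4986, [259.0, 192.0]]]
```

View pics/w5.png

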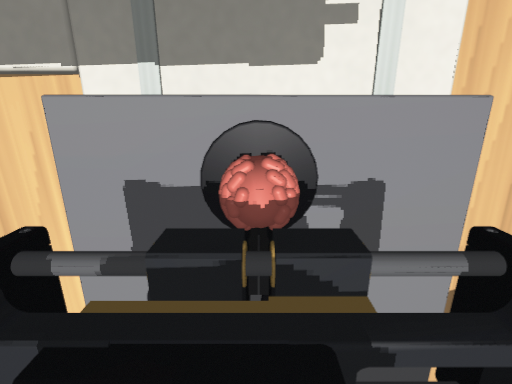

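{"method": "play_rows", "body": {"commands": [[[-4, 0, 0, 0, 0, 0, 0], [-14, 0, 0, 0, 0, 0, 0], [-24, 0, 0, 0, 0, 0, 0], [-34, 0, 0, 0, 0, 0, 0], [-42, 0, 0, 0, 0, 0, 0]]]}}

```text
clock: 5.55
tool_pos: [0.5892, 0.0505, 0.2355]
ee_rot: [[-0.03, -1.0, -0.002], [-1.0, 0.03, -0.001], [0.001, 0.002, -1.0]]
contact_force: [0.4, 0.0, -0.0]
finger_gap: 0.001
```

{"method": "play_rows", "body": {"commands": [[[-4, 0, 0, 0, 0, 0, 0], [-8, 0, 0, 0, 0, 0, 0], [-12, 0, 0, 0, 0, 0, 0], [-16, 0, 0, 0, 0, 0, 0], [-19, 0, 0, 0, 0, 0, 0]]]}}

```text
clock: 6.05
tool_pos: [0.5898, 0.0697, 0.2354]
ee_rot: [[-0.03, -1.0, -0.002], [-1.0, 0.03, -0.001], [0.001, 0.002, -1.0]]
contact_force: [-0.3, 1.0, -0.6]
finger_gap: 0.006
```

```bash
python3 look.py w6 .0075 .002 .053
```

```text
6.05 (array([ 7.3, -0.1]), np.float64(53.4)) [-0.27  1.02 -0.55] to (array([-2.1, -0.2,  0.4]), array([ 0.13, -0.07,  0.05]))
[[5.4, -96.2, 5227, [259.0, 74.0]], [52.1, -17.8, 1177, [176.0, 224.0]], [-30.9, -18.7, 462, [323.0, 223.0]]]
```

View pics/w6.png

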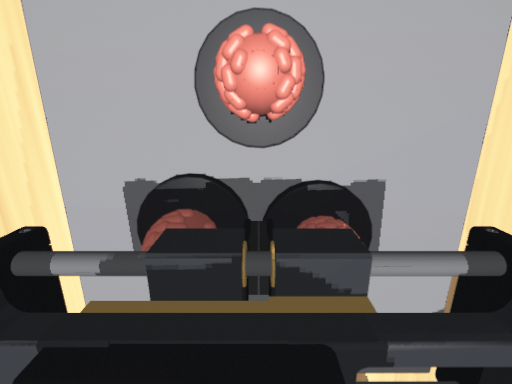

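{"method": "play_rows", "body": {"commands": [[[-1, -2, 0, 0, 0, 0, 0], [-1, -4, 0, 0, 0, 0, 0], [-1, -6, 0, 0, 0, 0, 0], [-1, -8, 0, 0, 0, 0, 0], [-1, -10, 0, 0, 0, 0, 0]]]}}

```text
clock: 6.6
tool_pos: [0.6001, 0.0705, 0.2354]
ee_rot: [[-0.03, -1.0, -0.002], [-1.0, 0.03, -0.001], [0.001, 0.002, -1.0]]
contact_force: [0.6, 0.2, -0.2]
finger_gap: 0.006
```

{"method": "play_rows", "body": {"commands": [[[0, -2, 0, 0, 0, 0, 0], [0, -5, 0, 0, 0, 0, 0], [0, -8, 0, 0, 0, 0, 0], [0, -11, 0, 0, 0, 0, 0], [0, -14, 0, 0, 0, 0, 0]]]}}

```text
clock: 7.1
tool_pos: [0.6141, 0.0701, 0.2352]
ee_rot: [[-0.03, -1.0, -0.003], [-1.0, 0.03, -0.001], [0.001, 0.003, -1.0]]
contact_force: [-2.0, 0.5, 0.4]
finger_gap: 0.005
```

```bash
python3 look.py w7 .0555 .001 .053
```

```text
7.1 (array([31.5,  1. ]), np.float64(53.2)) [-2.03  0.52  0.36] to (array([  0.1, -24. ,   0.1]), array([ 0.17, -0.08,  0.05]))
[[6.8, -96.4, 5594, [306.0, 71.0]], [58.8, -19.9, 998, [207.0, 219.0]], [-34.9, -12.0, 1464, [372.0, 232.0]], [-45.8, 22.5, 512, [383.0, 284.0]]]
```

View pics/w7.png

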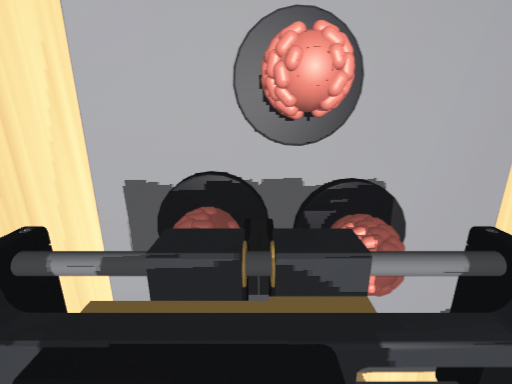

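{"method": "play_rows", "body": {"commands": [[[0, -3, 0, 0, 0, 0, 0], [0, -6, 0, 0, 0, 0, 0], [0, -9, 0, 0, 0, 0, 0], [0, -12, 0, 0, 0, 0, 0], [0, -15, 0, 0, 0, 0, 0]]]}}

```text
clock: 7.65
tool_pos: [0.6298, 0.0697, 0.2352]
ee_rot: [[-0.03, -1.0, -0.002], [-1.0, 0.03, -0.001], [0.001, 0.002, -1.0]]
contact_force: [-3.3, -0.5, 0.0]
finger_gap: 0.005
```

{"method": "play_rows", "body": {"commands": [[[0, -3, 0, 0, 0, 0, 0], [0, -6, 0, 0, 0, 0, 0], [0, -9, 0, 0, 0, 0, 0], [0, -12, 0, 0, 0, 0, 0], [0, -14, 0, 0, 0, 0, 0]]]}}

```text
clock: 8.15
tool_pos: [0.6441, 0.0693, 0.2352]
ee_rot: [[-0.029, -1.0, -0.002], [-1.0, 0.029, -0.001], [0.001, 0.002, -1.0]]
contact_force: [-2.8, 0.7, 1.4]
finger_gap: 0.004
```

```bash
python3 look.py w8 .0075 .002 .053
```

```text
8.15 (array([61.6,  1.2]), np.float64(53.2)) [-2.76  0.66  1.38] to (array([-0.9, 54.1,  0.3]), array([ 0.1 , -0.07,  0.06]))
[[7.8, -96.6, 6522, [367.0, 70.0]], [89.1, -20.0, 1071, [207.0, 218.0]], [-27.0, -10.1, 2539, [410.0, 235.0]], [-39.5, 22.3, 983, [423.0, 284.0]]]
```

View pics/w8.png

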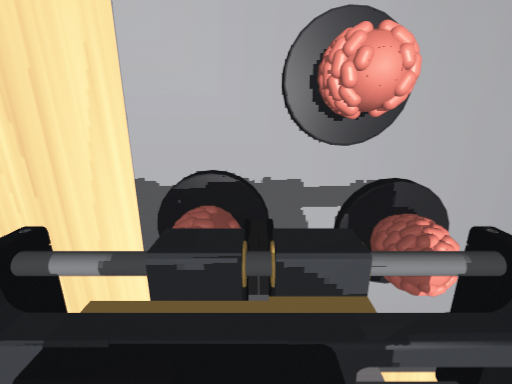

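{"method": "play_rows", "body": {"commands": [[[0, 5, 0, 0, 0, 0, 0], [-1, 18, 0, 0, 0, 0, 0], [-2, 32, 0, 0, 0, 0, 0], [-3, 45, 0, 0, 0, 0, 0], [-3, 54, 0, 0, 0, 0, 0]]]}}

```text
clock: 8.7
tool_pos: [0.5898, 0.074, 0.2355]
ee_rot: [[-0.029, -1.0, -0.0], [-1.0, 0.029, -0.001], [0.001, 0.0, -1.0]]
contact_force: [-0.0, -0.1, -0.1]
finger_gap: 0.004
```

{"method": "play_rows", "body": {"commands": [[[0, 3, 0, 0, 0, 0, 0], [0, 6, 0, 0, 0, 0, 0], [0, 8, 0, 0, 0, 0, 0], [0, 10, 0, 0, 0, 0, 0], [0, 12, 0, 0, 0, 0, 0]]]}}

```text
clock: 9.2
tool_pos: [0.5782, 0.0744, 0.2356]
ee_rot: [[-0.029, -1.0, 0.001], [-1.0, 0.029, -0.001], [0.0, -0.001, -1.0]]
contact_force: [1.1, -0.6, -1.5]
finger_gap: 0.007
```

```bash
python3 look.py w9 -.047 .003 .053
```

```text
9.2 (array([-4.4,  4.3]), np.float64(53.6)) [ 1.08 -0.64 -1.46] to (array([ 1.2, 42.6,  0.5]), array([-0.06, -0.03,  0.08]))
[[4.7, -96.2, 5436, [237.0, 64.0]], [85.0, -10.6, 3817, [99.0, 228.0]], [-34.0, -15.9, 870, [309.0, 220.0]]]
```

View pics/w9.png

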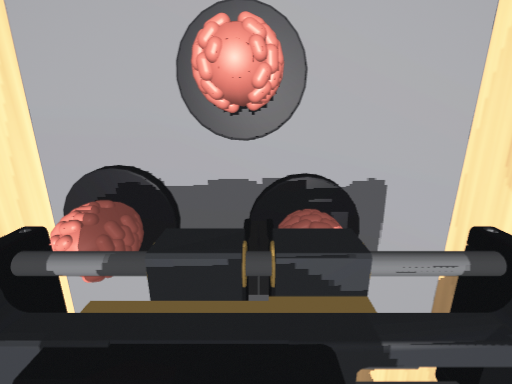

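{"method": "play_rows", "body": {"commands": [[[0, 2, 0, 0, 0, 0, 0], [0, 5, 0, 0, 0, 0, 0], [0, 8, 0, 0, 0, 0, 0], [0, 11, 0, 0, 0, 0, 0], [0, 14, 0, 0, 0, 0, 0]]]}}

```text
clock: 9.75
tool_pos: [0.5636, 0.0748, 0.2356]
ee_rot: [[-0.029, -1.0, 0.001], [-1.0, 0.029, -0.001], [0.001, -0.001, -1.0]]
contact_force: [0.8, -0.3, -0.5]
finger_gap: 0.004
```

{"method": "play_rows", "body": {"commands": [[[0, 3, 0, 0, 0, 0, 0], [0, 6, 0, 0, 0, 0, 0], [0, 9, 0, 0, 0, 0, 0], [0, 12, 0, 0, 0, 0, 0], [0, 15, 0, 0, 0, 0, 0]]]}}

```text
clock: 10.25
tool_pos: [0.5484, 0.0753, 0.2356]
ee_rot: [[-0.029, -1.0, 0.001], [-1.0, 0.029, -0.001], [0.0, -0.001, -1.0]]
contact_force: [0.8, 0.5, 0.2]
finger_gap: 0.006
```

```bash
python3 look.py w10 -.047 .003 .053
```

```text
10.25 (array([-34.3,   4.2]), np.float64(53.6)) [0.81 0.48 0.17] to (array([ 1.2, 12.7,  0.6]), array([-0.04, -0.03,  0.08]))
[[2.9, -96.1, 5798, [179.0, 64.0]], [76.9, -13.0, 3075, [60.0, 224.0]], [-63.8, -15.8, 803, [309.0, 220.0]]]
```

View pics/w10.png

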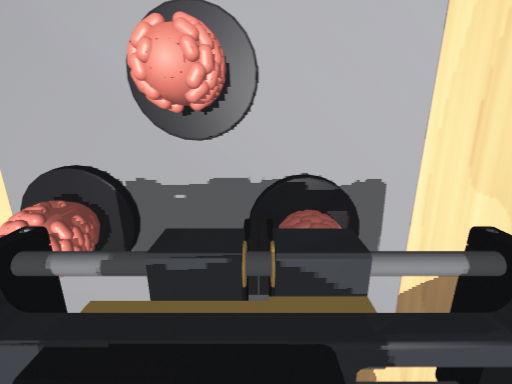

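{"method": "play_rows", "body": {"commands": [[[0, 3, 0, 0, 0, 0, 0], [0, 6, 0, 0, 0, 0, 0], [0, 9, 0, 0, 0, 0, 0], [0, 12, 0, 0, 0, 0, 0], [0, 14, 0, 0, 0, 0, 0]]]}}

```text
clock: 10.8
tool_pos: [0.5337, 0.0756, 0.2356]
ee_rot: [[-0.029, -1.0, 0.0], [-1.0, 0.029, -0.001], [0.001, -0.0, -1.0]]
contact_force: [0.8, -0.2, -0.6]
finger_gap: 0.004
```

{"method": "play_rows", "body": {"commands": [[[0, -4, 0, 0, 0, 0, 0], [0, -14, 0, 0, 0, 0, 0], [0, -25, -12, 0, 0, 0, 0], [0, -35, -40, 0, 0, 0, 0], [0, -45, -75, 0, 0, 0, 0]]]}}

```text
clock: 11.3
tool_pos: [0.5793, 0.0741, 0.3099]
ee_rot: [[-0.03, -1.0, -0.004], [-1.0, 0.03, -0.002], [0.002, 0.004, -1.0]]
contact_force: [0.8, -0.3, -0.1]
finger_gap: 0.005
```

{"method": "play_rows", "body": {"commands": [[[-15, -2, -30, 0, 0, 0, 0], [-40, -2, -60, 0, 0, 0, 0], [-70, -2, -70, 0, 0, 0, 0], [-100, -2, -75, 0, 0, 0, 0], [-120, -2, -75, 0, 0, 0, 0]]]}}

```text
clock: 11.8
tool_pos: [0.5858, 0.1958, 0.3855]
ee_rot: [[-0.029, -1.0, -0.002], [-1.0, 0.029, -0.001], [0.001, 0.002, -1.0]]
contact_force: [0.8, -0.5, -0.4]
finger_gap: 0.007
```

```bash
python3 look.py w11 0 .17 .2
python3 - <<'E'
from h import *;from workcell import bot
for n in ["scene","side"]:
    g=bot.get_image(n);np.savez(f"pics/{n}2.npz",**g)
    r,b,m=plate(g);print(n,r,b.round(0).tolist())
    for c,a,st in reds(g)[0]: print((PR.T@(onz(g,c,.066)[0]-np.r_[b.mean(0)/1000,.03])*1000).round(1),a)
    cv2.imwrite(f"pics/{n}2.png",g["frame"][:,:,::-1])
E
```

```text
11.8 (array([ -0.6, 125.8]), np.float64(203.5)) [ 0.8  -0.51 -0.37] to (array([-44.2,  -0.7,   3.4]), array([ 0.14, -0.06,  0.09]))
[[90.0, 3.8, 1882, [165.0, 67.0]], [-80.6, 9.7, 1719, [336.0, 74.0]]]
scene ((584.90673828125, 70.9113540649414), (303.6095886230469, 299.4499206542969), 88.3810806274414) [[431.0, -77.0], [730.0, -85.0], [739.0, 218.0], [440.0, 227.0]]
[  4.1 -95.   36. ] 162
[-91.6  -8.   36. ] 42
[91.2  1.6 36. ] 185
side ((579.9930419921875, 69.28997039794922), (302.6237487792969, 299.7855529785156), 88.06088256835938) [[425.0, -77.0], [725.0, -87.0], [735.0, 215.0], [435.0, 226.0]]
[  5.7 -92.   36. ] 168
[-81.4  10.6  36. ] 206
```

View pics/w11.png

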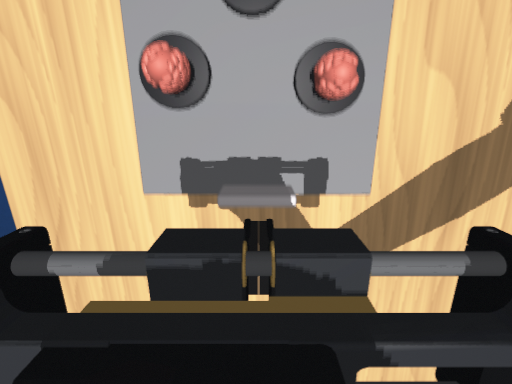

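View pics/side2.png

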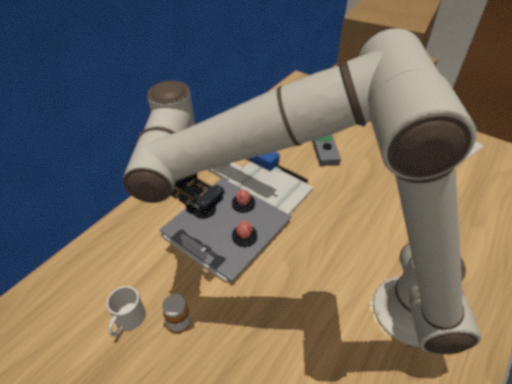

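{"method": "play_rows", "body": {"commands": [[[-18, -1, 10, 0, 0, 0, 0], [-38, -1, 30, 0, 0, 0, 0], [-54, -1, 60, 0, 0, 0, 0], [-56, -1, 95, 0, 0, 0, 0], [-56, -1, 120, 0, 0, 0, 0]]]}}

```text
clock: 12.45
tool_pos: [0.5865, 0.2505, 0.2596]
ee_rot: [[-0.029, -1.0, -0.01], [-1.0, 0.029, -0.005], [0.006, 0.01, -1.0]]
contact_force: [1.3, -0.1, -1.0]
finger_gap: 0.001
```

{"method": "play_rows", "body": {"commands": [[[0, 0, 15, 0, 0, 0, 0], [0, 0, 27, 0, 0, 0, 0], [0, 0, 35, 0, 0, 0, 0], [0, 0, 36, 0, 0, 0, 0]]]}}

```text
clock: 12.85
tool_pos: [0.5861, 0.25, 0.2226]
ee_rot: [[-0.029, -1.0, -0.011], [-1.0, 0.029, -0.006], [0.007, 0.011, -1.0]]
contact_force: [-0.1, 0.7, 1.0]
finger_gap: 0.001
```

```bash
python3 look.py w12 0.001 .160 .045
```

```text
12.85 (array([ -1.9, 180. ]), np.float64(40.6)) [-0.06  0.68  1.02] to (array([20. , -2.8, -4.3]), array([ 0.64, -0.37,  0.08]))
[]
```

View pics/w12.png

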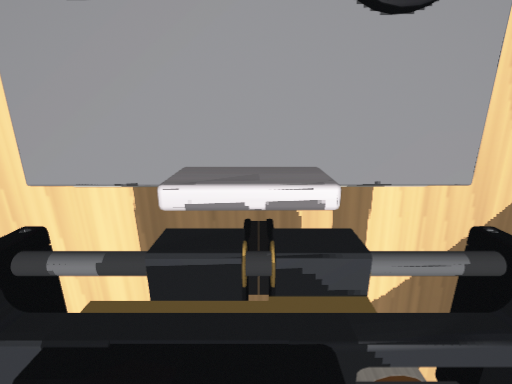

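{"method": "play_rows", "body": {"commands": [[[4, -3, -4, 0.6, -0.4, 0, 0], [9, -3, -4, 0.6, -0.4, 0, 0], [13, -3, -4, 0.6, -0.4, 0, 0], [15, -3, -4, 0.6, -0.4, 0, 0], [17, -3, -4, 0.6, -0.4, 0, 0]]]}}

```text
clock: 13.4
tool_pos: [0.5889, 0.2327, 0.2278]
ee_rot: [[-0.029, -1.0, 0.001], [-1.0, 0.029, 0.001], [-0.002, -0.001, -1.0]]
contact_force: [0.6, -0.2, -0.1]
finger_gap: 0.006
```

{"method": "play_rows", "body": {"commands": [[[2, 0, 0, 0, 0, 0, 0], [4, 0, 0, 0, 0, 0, 0], [6, 0, 0, 0, 0, 0, 0], [8, 0, 0, 0, 0, 0, 0], [10, 0, 0, 0, 0, 0, 0]]]}}

```text
clock: 13.9
tool_pos: [0.5884, 0.2243, 0.2279]
ee_rot: [[-0.029, -1.0, 0.002], [-1.0, 0.029, 0.005], [-0.005, -0.002, -1.0]]
contact_force: [-2.0, 6.7, -0.5]
finger_gap: 0.002
```

{"method": "play_rows", "body": {"commands": [[[2, 0, 0, 0, 0, 0, 0], [5, 0, 0, 0, 0, 0, 0], [8, 0, 0, 0, 0, 0, 0], [11, 0, 0, 0, 0, 0, 0], [14, 0, 0, 0, 0, 0, 0]]]}}

```text
clock: 14.4
tool_pos: [0.5879, 0.2119, 0.228]
ee_rot: [[-0.028, -1.0, 0.004], [-1.0, 0.028, 0.007], [-0.008, -0.004, -1.0]]
contact_force: [-2.1, 6.7, -0.5]
finger_gap: 0.004
```

```bash
python3 look.py w13 0.001 .0 .045
```

```text
14.4 (array([  1., 142.]), np.float64(46.0)) [-2.09  6.68 -0.49] to (array([ 1.42e+02,  3.00e-01, -1.00e-01]), array([-0.21,  0.44,  0.13]))
[]
```

View pics/w13.png

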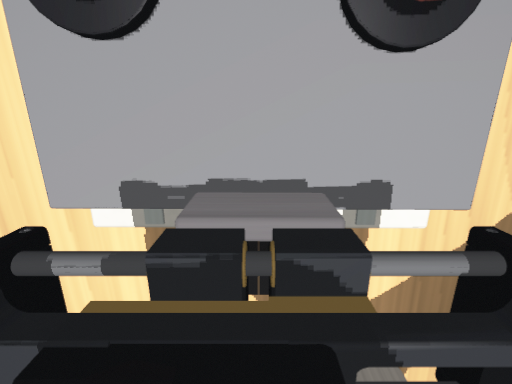

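{"method": "play_rows", "body": {"commands": [[[3, 0, 0, -0.2, 0.4, 0, 0], [7, 0, 0, -0.2, 0.4, 0, 0], [11, 0, 0, -0.2, 0.4, 0, 0], [15, 0, 0, -0.2, 0.4, 0, 0], [19, 0, 0, -0.2, 0.4, 0, 0]]]}}

```text
clock: 14.95
tool_pos: [0.5875, 0.1938, 0.2279]
ee_rot: [[-0.028, -1.0, 0.002], [-1.0, 0.028, 0.003], [-0.003, -0.002, -1.0]]
contact_force: [-1.4, 6.3, -0.7]
finger_gap: 0.005
```

{"method": "play_rows", "body": {"commands": [[[4, 0, 0, 0, 0.3, 0, 0], [8, 0, 0, 0, 0.3, 0, 0], [12, 0, 0, 0, 0.3, 0, 0], [16, 0, 0, 0, 0.3, 0, 0], [20, 0, 0, 0, 0.3, 0, 0]]]}}

```text
clock: 15.45
tool_pos: [0.5868, 0.1751, 0.2279]
ee_rot: [[-0.028, -1.0, 0.003], [-1.0, 0.028, 0.0], [-0.0, -0.003, -1.0]]
contact_force: [-1.9, 7.0, -0.2]
finger_gap: 0.003
```

{"method": "play_rows", "body": {"commands": [[[4, 0, 0, 0, 0.3, 0, 0], [8, 0, 0, 0, 0.3, 0, 0], [12, 0, 0, 0, 0.3, 0, 0], [16, 0, 0, 0, 0.3, 0, 0], [20, 0, 0, 0, 0.3, 0, 0]]]}}

```text
clock: 15.95
tool_pos: [0.5861, 0.1564, 0.2278]
ee_rot: [[-0.027, -1.0, 0.004], [-1.0, 0.027, -0.003], [0.003, -0.004, -1.0]]
contact_force: [-2.8, 7.1, 0.2]
finger_gap: 0.007
```

```bash
python3 look.py w14 0.001 .0 .045
```

```text
15.95 (array([ 0.9, 86.5]), np.float64(45.8)) [-2.82  7.13  0.16] to (array([86.5,  0.2,  1. ]), array([-0.22, -0.15,  0.19]))
[]
```

View pics/w14.png

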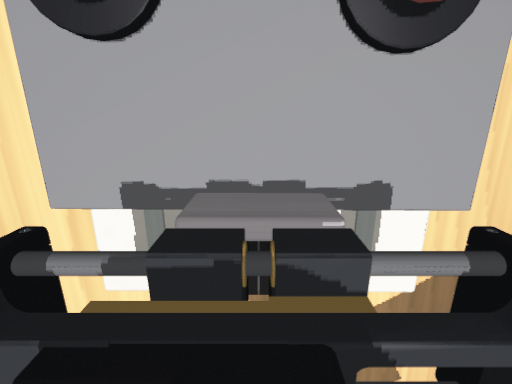

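{"method": "play_rows", "body": {"commands": [[[4, 0, 0, 0, 0, 0, 0], [8, 0, 0, 0, 0, 0, 0], [12, 0, 0, 0, 0, 0, 0], [16, 0, 0, 0, 0, 0, 0], [20, 0, 0, 0, 0, 0, 0]]]}}

```text
clock: 16.5
tool_pos: [0.5854, 0.1368, 0.2279]
ee_rot: [[-0.027, -1.0, 0.004], [-1.0, 0.027, -0.001], [0.001, -0.004, -1.0]]
contact_force: [-1.1, 6.3, -0.5]
finger_gap: 0.008
```

{"method": "play_rows", "body": {"commands": [[[4, 0, 0, 0, 0, 0, 0], [8, 0, 0, 0, 0, 0, 0], [12, 0, 0, 0, 0, 0, 0], [16, 0, 0, 0, 0, 0, 0], [20, 0, 0, 0, 0, 0, 0]]]}}

```text
clock: 17.0
tool_pos: [0.5847, 0.1179, 0.2279]
ee_rot: [[-0.027, -1.0, 0.005], [-1.0, 0.027, 0.0], [-0.0, -0.005, -1.0]]
contact_force: [-1.4, 6.4, -0.0]
finger_gap: 0.007
```

{"method": "play_rows", "body": {"commands": [[[4, 0, 0, 0, 0, 0, 0], [8, 0, 0, 0, 0, 0, 0], [12, 0, 0, 0, 0, 0, 0], [16, 0, 0, 0, 0, 0, 0], [20, 0, 0, 0, 0, 0, 0]]]}}

```text
clock: 17.5
tool_pos: [0.5841, 0.0988, 0.2279]
ee_rot: [[-0.027, -1.0, 0.005], [-1.0, 0.027, 0.002], [-0.002, -0.005, -1.0]]
contact_force: [-1.4, 6.5, -0.4]
finger_gap: 0.004
```

```bash
python3 look.py w15 0.001 .0 .045;  python3 - <<'E'
from h import *;from workcell import bot
for n in ["scene"]:
    g=bot.get_image(n);np.savez(f"pics/{n}3.npz",**g);cv2.imwrite(f"pics/{n}3.png",g["frame"][:,:,::-1])
E
```

```text
17.5 (array([ 0.7, 28.8]), np.float64(45.9)) [-1.36  6.46 -0.41] to (array([28.8, -0.2,  0.8]), array([-0.3 ,  0.11,  0.2 ]))
[]
```

View pics/scene3.png

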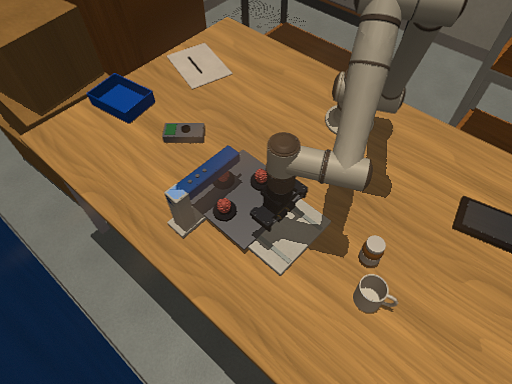

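View pics/w15.png

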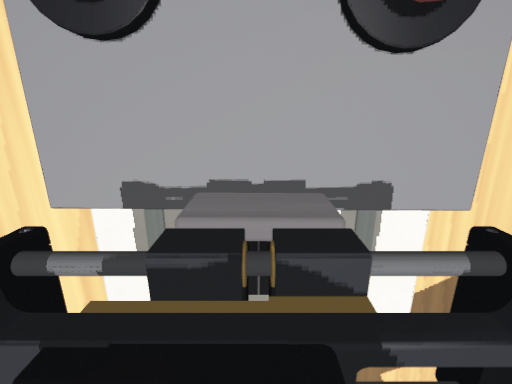

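{"method": "play_rows", "body": {"commands": [[[3, 0, 0, 0, 0, 0, 0], [6, 0, 0, 0, 0, 0, 0], [9, 0, 0, 0, 0, 0, 0], [11, 0, 0, 0, 0, 0, 0], [13, 0, 0, 0, 0, 0, 0]]]}}

```text
clock: 18.1
tool_pos: [0.5837, 0.086, 0.2279]
ee_rot: [[-0.027, -1.0, 0.005], [-1.0, 0.027, 0.002], [-0.002, -0.005, -1.0]]
contact_force: [-2.7, 7.2, -0.1]
finger_gap: 0.01
```

{"method": "play_rows", "body": {"commands": [[[2, 0, 0, 0, 0.2, 0, 0], [4, 0, 0, 0, 0.2, 0, 0], [6, 0, 0, 0, 0.2, 0, 0], [8, 0, 0, 0, 0.2, 0, 0], [10, 0, 0, 0, 0.2, 0, 0]]]}}

```text
clock: 18.6
tool_pos: [0.5834, 0.0768, 0.2279]
ee_rot: [[-0.027, -1.0, 0.005], [-1.0, 0.027, -0.0], [0.0, -0.005, -1.0]]
contact_force: [-1.6, 7.3, 0.2]
finger_gap: 0.007
```

```bash
python3 look.py - 0.001 .0 .045
```

```text
18.6 (array([0.7, 6.8]), np.float64(45.9)) [-1.64  7.28  0.16] to (array([ 6.8, -0.3,  0.9]), array([-0.31, -0.01,  0.2 ]))
```

{"method": "play_rows", "body": {"commands": [[[2, 0, 0, 0, 0.1, 0, 0], [3.5, 0, 0, 0, 0.1, 0, 0], [5, 0, 0, 0, 0.1, 0, 0], [6, 0, 0, 0, 0.1, 0, 0]]]}}

```text
clock: 19.0
tool_pos: [0.5831, 0.0731, 0.2279]
ee_rot: [[-0.027, -1.0, 0.007], [-1.0, 0.028, 0.002], [-0.002, -0.007, -1.0]]
contact_force: [-3.1, 16.5, 0.3]
finger_gap: 0.009
```

{"method": "play_rows", "body": {"commands": [[[1.5, 0, 0, 0, 0, 0, 0], [3, 0, 0, 0, 0, 0, 0], [4, 0, 0, 0, 0, 0, 0]]]}}

```text
clock: 19.3
tool_pos: [0.5828, 0.0723, 0.228]
ee_rot: [[-0.028, -1.0, 0.009], [-1.0, 0.028, 0.007], [-0.007, -0.009, -1.0]]
contact_force: [-5.5, 20.8, 1.0]
finger_gap: 0.008
```

{"method": "play_rows", "body": {"commands": [[[1.5, 0, 0, 0, 0, 0, 0], [3, 0, 0, 0, 0, 0, 0], [4, 0, 0, 0, 0, 0, 0]]]}}

```text
clock: 19.6
tool_pos: [0.5825, 0.0714, 0.2281]
ee_rot: [[-0.028, -1.0, 0.011], [-1.0, 0.028, 0.013], [-0.013, -0.011, -1.0]]
contact_force: [-5.7, 20.8, 1.0]
finger_gap: 0.006
```

{"method": "play_rows", "body": {"commands": [[[-3, 0, 0, 0, 0, 0, 0], [-10, 0, 0, 0, 0, 0, 0], [-22, 0, 0, 0, 0, 0, 0], [-38, 0, 0, 0, 0, 0, 0], [-55, 0, -10, 0, 0, 0, 0]]]}}

```text
clock: 20.1
tool_pos: [0.5835, 0.127, 0.2377]
ee_rot: [[-0.028, -1.0, 0.008], [-1.0, 0.028, 0.011], [-0.011, -0.008, -1.0]]
contact_force: [1.1, 0.7, -0.6]
finger_gap: 0.006
```

{"method": "play_rows", "body": {"commands": [[[-25, 0, -40, 0, 0, 0, 0], [-55, 0, -80, 0, 0, 0, 0], [-85, 0, -120, 0, 0, 0, 0], [-120, 0, -150, 0, 0, 0, 0], [-150, 0, -160, 0, 0, 0, 0]]]}}

```text
clock: 20.6
tool_pos: [0.5863, 0.2778, 0.4055]
ee_rot: [[-0.027, -1.0, 0.016], [-1.0, 0.027, 0.016], [-0.016, -0.016, -1.0]]
contact_force: [0.7, 0.5, 0.7]
finger_gap: 0.005
```

{"method": "play_rows", "body": {"commands": [[[-20, 30, 0, 0, 0, 0, 0], [-30, 65, 0, 0, 0, 0, 0], [-30, 100, 0, 0, 0, 0, 0], [-30, 120, 0, 0, 0, 0, 0], [-30, 120, 0, 0, 0, 0, 0]]]}}

```text
clock: 21.1
tool_pos: [0.4647, 0.3118, 0.4055]
ee_rot: [[-0.023, -1.0, 0.017], [-1.0, 0.024, 0.016], [-0.017, -0.016, -1.0]]
contact_force: [0.4, 0.3, -0.1]
finger_gap: 0.009
```

```bash
python3 look.py w16;  python3 - <<'E'
from h import *;from workcell import bot
for n in ["scene","side"]:
    g=bot.get_image(n);np.savez(f"pics/{n}4.npz",**g);cv2.imwrite(f"pics/{n}4.png",g["frame"][:,:,::-1])
    P=cloud(g)
    t=(P[...,2]>.06)&(P[...,2]<.095)&(abs(P[...,0]-.6)<.1)&(abs(P[...,1]-.06)<.04)&(g["frame"].max(2)-g["frame"].min(2)<40)
    q=P[t];print(n,"tab",len(q),q.mean(0).round(4) if len(q) else "")
    for c,a,st in reds(g)[0]: print(a,onz(g,c,.066)[0].round(4))
E
```

```text
21.1 (array([-125.1,  238.1]), np.float64(223.5)) [ 0.45  0.28 -0.05] to 
[]
scene tab 149 [0.585  0.0614 0.0761]
147 [ 0.4964 -0.0737  0.066 ]
169 [ 0.6714 -0.0852  0.066 ]
side tab 0
```

View pics/scene4.png

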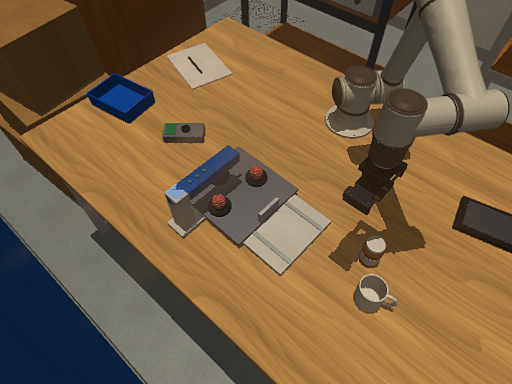

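View pics/side4.png

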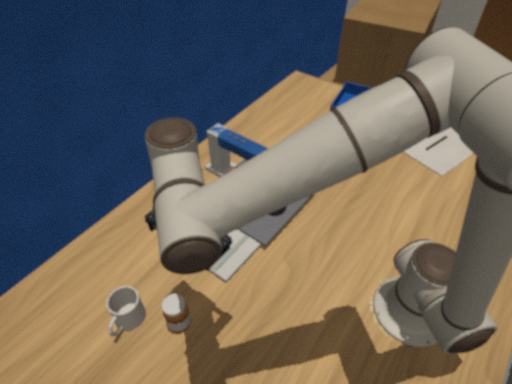

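View pics/w16.png

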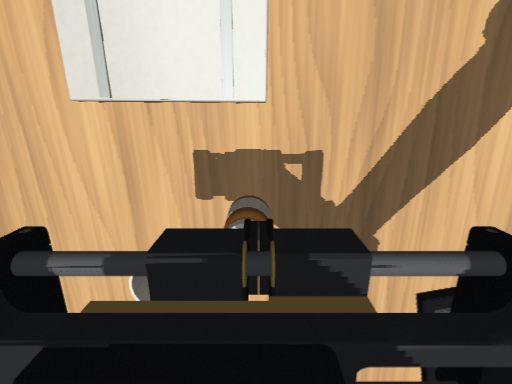

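{"method": "play_rows", "body": {"commands": [[[-25, 40, 0, 0, 0, 0, 0], [-50, 80, 0, 0, 0, 0, 0], [-75, 120, 0, 0, 0, 0, 0], [-100, 160, 0, 0, 0, 0, 0], [-125, 200, 0, 0, 0, 0, 0]]]}}

```text
clock: 21.75
tool_pos: [0.2701, 0.4432, 0.4037]
ee_rot: [[-0.028, -0.999, 0.018], [-0.999, 0.028, 0.017], [-0.017, -0.017, -1.0]]
contact_force: [0.6, 1.7, 0.6]
finger_gap: 0.005
```

{"method": "play_rows", "body": {"commands": [[[-20, 40, 0, 0, 0, 0, 0], [-40, 80, 0, 0, 0, 0, 0], [-60, 110, 0, 0, 0, 0, 0], [-70, 130, 0, 0, 0, 0, 0], [-70, 130, 0, 0, 0, 0, 0]]]}}

```text
clock: 22.25
tool_pos: [0.1406, 0.5189, 0.4024]
ee_rot: [[-0.025, -1.0, 0.018], [-1.0, 0.026, 0.017], [-0.017, -0.018, -1.0]]
contact_force: [-0.0, 0.5, 0.2]
finger_gap: 0.004
```

```bash
python3 look.py -;  python3 - <<'E'
from h import *;from workcell import bot
for n in ["scene","side"]:
    g=bot.get_image(n);np.savez(f"pics/{n}5.npz",**g);x,y={"scene":(150,110),"side":(150,90)}[n]
    cv2.imwrite(f"pics/{n}5.png",g["frame"][:,:,::-1])
    P=cloud(g)
    t=(P[...,2]>.06)&(P[...,2]<.095)&(abs(P[...,0]-.6)<.1)&(abs(P[...,1]-.06)<.04)&(np.ptp(g["frame"].astype(int),axis=2)<40)
    q=P[t];print(n,"tab",len(q),q.mean(0).round(4) if len(q) else "")
    for c,a,st in reds(g,10)[0]: print(a,onz(g,c,.066)[0].round(4))
    for nm,z0,z1,xr,yr in [("bys",.06,.11,(.4,.9),(.3,.55)),("met",.025,.05,(.3,.9),(-.6,-.3))]:
        t=(P[...,2]>z0)&(P[...,2]<z1)&(P[...,0]>xr[0])&(P[...,0]<xr[1])&(P[...,1]>yr[0])&(P[...,1]<yr[1])
        nn,l,st,c=cv2.connectedComponentsWithStats(t.astype(np.uint8))
        for i in range(1,nn):
            if st[i,4]>100:q=P[l==i];print(nm,st[i,4],q.min(0).round(3),q.max(0).round(3))
E
```

```text
22.25 (array([-455.4,  435.2]), np.float64(220.4)) [-0.02  0.53  0.25] to 
scene tab 152 [0.5863 0.0613 0.076 ]
147 [ 0.4965 -0.0739  0.066 ]
168 [ 0.6712 -0.0852  0.066 ]
bys 424 [0.46 0.36 0.06] [0.519 0.422 0.106]
bys 435 [0.563 0.416 0.06 ] [0.645 0.528 0.095]
met 645 [ 0.427 -0.531  0.025] [ 0.588 -0.364  0.047]
side tab 189 [0.5777 0.058  0.0755]
170 [ 0.6695 -0.0873  0.066 ]
78 [ 0.5709 -0.1665  0.066 ]
176 [ 0.4949 -0.0737  0.066 ]
bys 584 [0.562 0.415 0.06 ] [0.645 0.524 0.093]
bys 619 [0.453 0.36  0.06 ] [0.513 0.421 0.105]
met 594 [ 0.426 -0.537  0.025] [ 0.582 -0.371  0.049]
```

View pics/side5.png

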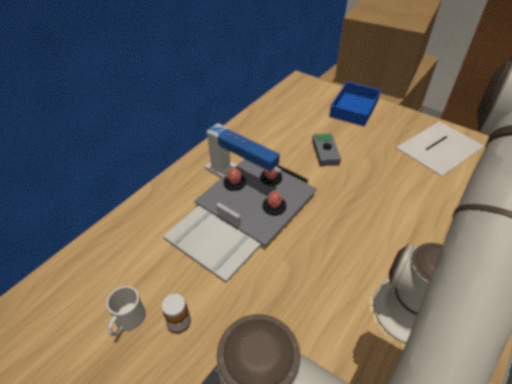

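View pics/scene5.png

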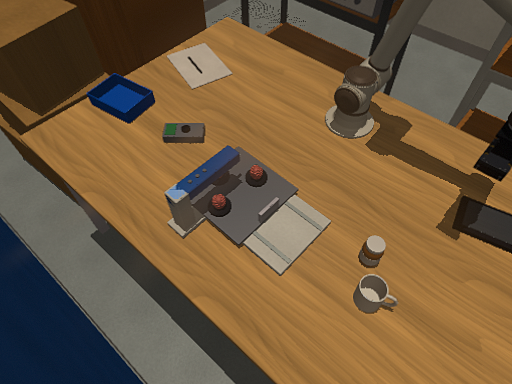

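```bash
python3 -c "
from workcell import bot
print(bot.hand_in())"
```

```text
the job is handed in; nothing more can be done
None
```

The three casts are spread out on the plate, the plate is fully home under the scanner head, and the job is handed in. It took about 22 s of the 61 s allowed.

**Spreading:** I lowered the closed fingers between the brains and slid each cast outward slowly. The readings at the end of each push move showed about 1 to 3.5 N. The last measurement with all three in view, before the plate was pushed, put the closest two bases about 5 cm apart. All bases were wholly on the plate, with at least 12 mm to the edge.

**Plate:** I pushed the tab until it stopped. The force rose from about 7 N to about 21 N and the tool hardly moved further. The cameras show the tab moved 154 to 155 mm, which fits a full stroke from a start inside the stated range.

**Final checks:**
- Both cameras show the two outer casts where they should be on the moved plate.
- The third cast is partly hidden behind the head. I could see it standing, but could measure its position only roughly. Its exact spacing at the end therefore rests on the earlier measurement and on the two visible casts not having shifted.
- The jar, mug and meter are within a few millimetres of where they started, which is within the camera error, and the arm was well clear.
- The cameras disagreed by about 3 to 5 mm on absolute positions, so I relied on positions relative to the plate.

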